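# Load the keyed cell holder into the bench photometer

## Robot

A 6-joint arm with a two-finger parallel gripper is mounted at the origin on a cart in front of the work surface, level with it; the furniture and walls round the work are solid. World frame = base frame: x ahead of the robot, y to its left, z up, the work surface at z = 0. Lengths are in m, angles in rad, forces in N, time in s.
With the tool pointing down it reaches from about 0.25 to 0.775 m from the base axis. Payload 4 kg.
Tool frame: the origin (TCP) lies at the very end of the fingers, on their centre line; the grasp point (between the pads) lies 19 mm behind it (manip.grip_depth is the distance from the TCP to the grasp point, in m); z points along the fingers, y is the direction in which the jaws open and shut (so a half turn about z gives the same grasp; the last joint's range is limited). The gripper opens to 94 mm and grips with 3 to 60 N. Pads are 16 mm wide; open, the fingers measure 119 mm over their backs; the gripper's body (75 mm by 177 mm) begins 78 mm behind the grasp point.
Start: joints at [-1.293, 0.087, 1.371, -0, 1.684, -0.103], TCP at [0.204, -0.511, 0.206] pointing down, gripper open.
Joint ranges: [-3.1, 3.1], [-0.76, 2.03], [0.27, 2.55], [-1.08, 4.22], [0.17, 2.65], [-2.57, 2.57]. Speed limits (rad/s): [2.79, 2.79, 3.14, 3.14, 3.14, 3.14].

## Interface

Orientations are given as a unit quaternion [w, x, y, z].
In Python, from plant import manip, grab_frame gives the robot as it stands.
- The arm moves only by the tool apply_moves, never from a script. Its argument "motion" is a list of rows, each an object of numbers: "dx", "dy", "dz": the shift along the tool's x, y, z in mm; "yaw": the turn about the tool's z in degrees; "grip": the closure in counts, from 0 (fully open) to 255 (shut). In form: [{"dx": .., "dy": .., "dz": .., "yaw": .., "grip": ..}, ...]. A call has 1 to 12 rows; each row shifts and turns the commanded pose from where the row before left it, along the tool's axes as they then stand; what a row does not reach is not made up. A row lasts 1/8 s, in which the tool goes at most 62.5 mm and 10.7 degrees, less where a joint would pass 70% of its speed; a pose out of reach is approached as far as the arm can. A call is refused whole if a number of a shift passes 62.5 or a number of a turn 10.7, either way. A call with a gripper value outside its range is refused whole. The fingers move at their own pace and stop on an object; "newtons" is the grip in N (left out, the last holds). Time passes only in rows, so rows that do not move let the fingers close. It gives the time, the measured TCP pose, the force and the opening at its end, in the units of the state.
- manip.state(): the state, without advancing time (a new reading comes with each control period).
- grab_frame(name): name is "scene" or "top"; returns a dict with "image" (384x512x3 uint8, red, green, blue), "z_map" (384x512 float32, m along the optical axis (not along the pixel's ray), 0 where there is no reading), "K" (3x3 intrinsics, pixels), "world_from_camera" (4x4, takes a point from camera to world coordinates). Camera axes: x right, y up, looking along -z (the intrinsics and any distortion apply to the point x, -y, -z); pixel columns grow to the right and rows downward; lengths in m; the calibration is good to about 2 mm. A picture is of the moment at which its call begins.
- manip.job_done(): hands the job in, once; it reports no verdict.
The state is a dict: "time": time; "joints": joint angles; "qd": joint speeds; "tau": joint torques, N m; "tool_pos": TCP position; "tcp_rot": TCP orientation; "contact_force": force on the tool from outside, world axes, zero at the start; "ft_torque": the same for the moment, N m; "gripper_width": finger opening in m.
Only numpy, scipy, OpenCV 4.12 (cv2) and the standard library are available. Lean on these libraries where they do the work, as an engineer would, in place of code of your own. Each camera call takes 0.05 s, during which the arm holds its last target.

## Task

Put the cell holder into the photometer's well for a reading: turn it until its flat matches the flat of the well, let it down fully home so that its flange lies flat on the deck, and let go. Then swing the light hood down over it until it is shut. Do not knock over the two capped tubes standing nearby.

Things in the scene. Friction and masses are not known exactly. Their poses are not given: they have to be found in the camera images.
- photometer: white bench photometer, fixed, 124 mm wide (y), 207 mm long (x); origin on the bench under the casing. x = -115 mm is its low front with display and keys, x = +92 mm its rear. The level deck (z = 60 mm, x = -45 to +92 mm) has a black-lined D-shaped well with a vertical axis at x = 30 mm, y = 0
- well_mouth (a point): point on the well's axis at deck height; axes as the photometer's. The well, 40 mm deep, is a round hole of radius 27.5 mm cut off by one straight upright wall, its flat, 18.5 mm from the axis on the front side (-x) and about 41 mm wide; 1.5 mm chamfer round the mouth
- well_flat (a point): middle of the top edge of the well's flat, 18.5 mm from the well's axis, at deck height; axes as the photometer's
- hood (a joint): hinge of the photometer's dark light hood: 0 = shut, lying on the deck over the well; grows as it opens upward and backward; stop at 1.75 rad (leaning back a little). It starts open. A friction hinge: the hood stays where it is left and moves with under 2 N at its free edge
- hood_hinge (a point): middle of the hood's hinge line, along the photometer's y, 54 mm behind the well's axis, 1 mm above the deck. Turns with the hood: in its axes the hood is a box open below, x = 0 to -92 mm (free end), y = -38 to 38 mm, z = 0 (rim) to 48 mm (outer top face), walls 4 mm
- hood_edge (a point): middle of the edge between the hood's outer top face and its free end, (-92, 0, 48) mm in hood_hinge's axes. With the hood open the outer top face looks to the rear; pushing it forward and down some 30 mm in from this edge shuts the hood. An 8 mm finger lip, 32 mm wide, juts from the foot of the free end
- cell_holder: loose D-shaped cell holder, about 120 g, upright on the bench; origin mid-underside on its axis, z up, -x to its flat. Aluminium body 34 mm high: radius 26 mm, one flat 17 mm from the axis, lowest 4 mm tapered by 3 mm. Then a 5 mm flange, radius 31 mm, flat 22 mm from the axis, that rests on the deck when home. On top a round black grip 30 mm in diameter, z = 39 to 71 mm
- holder_grip (a point): point on the holder's axis in the round grip, 61 mm above its underside, 10 mm below the grip's top: where to take it from above; axes as the holder's. A clear square cell stands 2 mm above the grip
- holder_seat (a point): point on the holder's axis at the underside of the flange, 34 mm above its underside; it meets well_mouth when the holder is home; axes as the holder's
- holder_flat (a point): middle of the upper edge of the flat on the holder's lower body, 17 mm from the axis, at the underside of the flange; axes as the holder's
- tube_a: loose capped 50 ml tube standing upright, about 29 mm in diameter (cap 36 mm), 114 mm high; origin at the middle of its underside
- tube_b: second loose capped 50 ml tube standing upright, same size; origin at the middle of its underside
There are look-alikes about, which are no part of the job. Of the things shaped like the cell_holder, the aluminium one is meant.

How it is judged:
By the outcome, as a careful person would: the job done as asked, in the order asked, and still so for the second after the job is handed in, with the robot touching nothing.
It also fails if it takes over 45 s, if anything falls off the work surface, if the arm or the gripper's body presses on something with over 40 N, if the wrist force passes 120 N, or if a joint passes its speed limit or range.

## Working session

There is one attempt and no reset: what is moved stays moved. The work goes in short steps, Python scripts to look and compute and a tool call to move; the robot and the scene stay as the last step left them, time stands still between calls to the robot, and variables do not carry over. Pictures are saved under pics/ and viewed, and the job is handed in when it is done.

Besides the shell and the picture viewer there is one more tool, called after "Emit:" in YAML: its name, and indented under it one key for each argument. apply_moves: Moves the arm, as the interface text tells. Its arguments: {"type":"object","properties":{"motion":{"type":"array"},"newtons":{"type":"number"}},"required":["motion"]}

```bash
ls; mkdir -p pics; python3 - <<'E'
from plant import manip, grab_frame
import cv2,numpy as np
for n in("scene","top"):
    f=grab_frame(n); cv2.imwrite(f"pics/{n}0.png",f["image"][:,:,::-1]); np.savez(f"{n}0.npz",**f)
    print(f["K"],f["world_from_camera"])
print(manip.state())
E
```

```text
pics
[[414.7980845    0.         249.2096966 ]
 [  0.         414.7980845  192.13090929]
 [  0.           0.           1.        ]] [[-0.77282409  0.37026824 -0.51540699  0.07116543]
 [-0.63455934 -0.43960251  0.63567608  0.78608992]
 [ 0.00879646  0.81832211  0.57469257  0.57469361]
 [ 0.          0.          0.          1.        ]]
[[423.68819214   0.         250.33109822]
 [  0.         423.68819214 183.72505736]
 [  0.           0.           1.        ]] [[-0.01955218  0.99865681 -0.04798216  0.47789301]
 [-0.99973124 -0.02012603 -0.01150584  0.21639515]
 [-0.01245608  0.0477443   0.99878192  0.96222924]
 [ 0.          0.          0.          1.        ]]
{'time': 0.1, 'joints': array([-1.29311855e+00,  8.78671521e-02,  1.37206840e+00,  4.52611786e-05,
        1.68364436e+00, -1.03098207e-01]), 'qd': array([-4.24413393e-04,  6.33139110e-05, -3.80219033e-03,  1.24346950e-03,
       -6.21385553e-04, -5.53364627e-04]), 'tau': array([ 2.59551634e-03, -3.41254342e+01, -3.03301764e+01,  7.20845908e-02,
        3.04400269e-02, -9.52894220e-05]), 'tool_pos': array([ 0.2042766 , -0.51012092,  0.20444649]), 'tcp_rot': array([-9.91807541e-04,  9.81929923e-01,  1.89242275e-01, -6.42201045e-05]), 'contact_force': array([ 0.02110633,  0.20165745, -0.16918446]), 'ft_torque': array([-0.00847695,  0.00801153,  0.01819087]), 'gripper_width': 0.09446392230473262}
```

View pics/scene0.png

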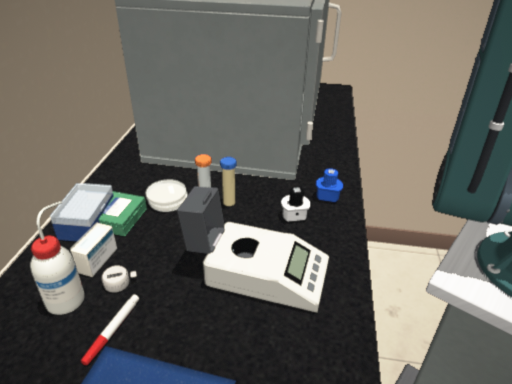

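View pics/top0.png

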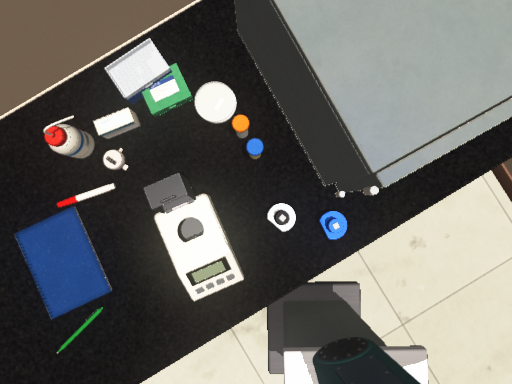

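The aluminium holder is near top (282,217), with a blue look-alike at (334,225). The photometer is around (200,240), the hood is open at (168,192), and the tubes are at (241,124) and (255,148). I'll zoom in and measure.

```bash
cat > h.py <<'E'
import numpy as np,cv2
def P(f,u,v,z=None):
    """pixel->world using z_map"""
    K=f["K"];T=f["world_from_camera"];d=f["z_map"][int(round(v)),int(round(u))] if z is None else z
    p=np.array([(u-K[0,2])/K[0,0]*d,-(v-K[1,2])/K[1,1]*d,-d,1]);return (T@p)[:3]
def Ph(f,u,v,h):
    K=f["K"];T=f["world_from_camera"]
    r=T[:3,:3]@np.array([(u-K[0,2])/K[0,0],-(v-K[1,2])/K[1,1],-1]);c=T[:3,3]
    return c+r*(h-c[2])/r[2]
def cloud(f):
    K=f["K"];T=f["world_from_camera"];d=f["z_map"];v,u=np.mgrid[:384,:512]
    p=np.stack([(u-K[0,2])/K[0,0]*d,-(v-K[1,2])/K[1,1]*d,-d],-1)@T[:3,:3].T+T[:3,3]
    p[d==0]=np.nan; return p
E
python3 - <<'E'
import numpy as np,cv2
from h import *
t=dict(np.load("top0.npz"));s=dict(np.load("scene0.npz"))
im=t["image"][:,:,::-1]
a=cv2.resize(im[195:245,255:355],None,fx=7,fy=7,interpolation=cv2.INTER_CUBIC);cv2.imwrite("pics/hold.png",a)
a=cv2.resize(im[165:305,135:255],None,fx=4,fy=4,interpolation=cv2.INTER_CUBIC);cv2.imwrite("pics/phot.png",a)
a=cv2.resize(s["image"][:,:,::-1][150:310,170:360],None,fx=3.7,fy=3.7,interpolation=cv2.INTER_CUBIC);cv2.imwrite("pics/sc.png",a)
c=cloud(t)
for n,u,v in(("holder",282,217),("flange",274,217),("tubeO",241,123),("tubeB",255,147),("deck",200,215),("deck2",185,240),("hood",168,192),("well",190,230),("cab",330,180),("blue",334,225)):
    print(n,c[v,u].round(4))
print(c[205:230,268:298,2].round(3)[::2,::2])
E
```

```text
holder [0.4496 0.1617 0.072 ]
flange [0.4489 0.1771 0.0398]
tubeO [0.6418 0.2426 0.1139]
tubeB [0.5923 0.2153 0.115 ]
deck [0.4568 0.3354 0.0584]
deck2 [0.4031 0.3705 0.0437]
hood [0.5042 0.3842 0.1503]
well [0.4232 0.3628 0.0217]
cab [0.5225 0.0678 0.1205]
blue [0.431  0.0542 0.0755]
[[ 0.002  0.     0.     0.038  0.038  0.04   0.037  0.039  0.039  0.043
   0.038  0.002 -0.003 -0.001 -0.   ]
 [-0.002  0.001  0.041  0.039  0.041  0.039  0.038  0.039  0.039  0.038
   0.038  0.041 -0.002 -0.     0.001]
 [-0.001  0.038  0.039  0.039  0.042  0.039  0.041  0.038  0.039  0.04
   0.039  0.038  0.038 -0.002 -0.   ]
 [-0.001  0.04   0.039  0.039  0.037  0.054  0.069  0.07   0.069  0.039
   0.039  0.04   0.036  0.039 -0.001]
 [ 0.041  0.037  0.037  0.038  0.045  0.071  0.069  0.072  0.072  0.072
   0.039  0.039  0.043  0.039 -0.001]
 [ 0.038  0.036  0.037  0.045  0.074  0.068  0.071  0.072  0.071  0.073
   0.072  0.04   0.038  0.04   0.001]
 [ 0.039  0.039  0.039  0.04   0.072  0.071  0.074  0.072  0.076  0.072
   0.072  0.035  0.039  0.04  -0.005]
 [-0.003  0.039  0.036  0.038  0.074  0.072  0.074  0.074  0.076  0.074
   0.071  0.038  0.042  0.039 -0.001]
 [ 0.001 -0.002  0.04   0.037  0.068  0.072  0.073  0.069  0.07   0.072
   0.072  0.038  0.04   0.04  -0.   ]
 [-0.001 -0.001 -0.     0.039  0.04   0.071  0.07   0.072  0.069  0.071
   0.04   0.038  0.04   0.039  0.001]
 [-0.001 -0.003 -0.004 -0.     0.038  0.037  0.036  0.04   0.039  0.04
   0.043  0.042  0.035  0.004 -0.001]
 [-0.003  0.002  0.003  0.001 -0.001  0.04   0.04   0.04   0.041  0.038
   0.04   0.035 -0.001 -0.001 -0.002]
 [-0.002  0.001  0.002 -0.002  0.003 -0.     0.04   0.039  0.039  0.039
   0.04   0.002 -0.001  0.002 -0.002]]
```

View pics/hold.png

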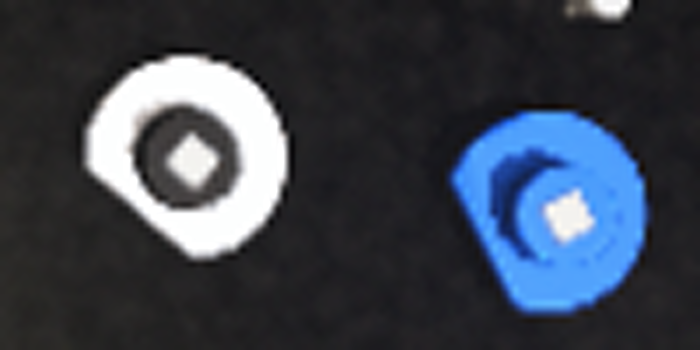

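View pics/phot.png

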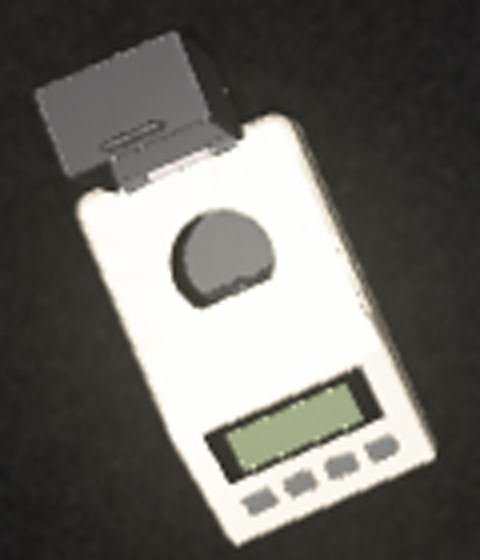

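View pics/sc.png

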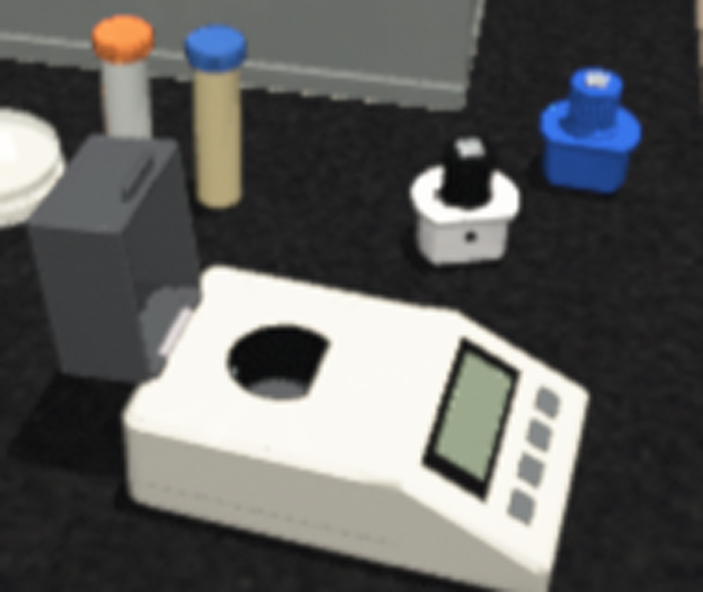

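```bash
cat > fit.py <<'E'
import numpy as np,cv2
from scipy.optimize import least_squares
from h import *
def sd(q,r,fl):  # signed dist approx to D: circle r cut at x=-fl
    return np.maximum(np.hypot(q[:,0],q[:,1])-r,-q[:,0]-fl)
def contour(mask,off=(0,0),k=8):
    cs,_=cv2.findContours(mask,cv2.RETR_EXTERNAL,cv2.CHAIN_APPROX_NONE)
    c=max(cs,key=cv2.contourArea)[:,0,:].astype(float)
    return (c+.5)/k-.5+np.array(off)
def fitD(f,pts,h,r,fl,x0,freeR=False):
    w=np.array([Ph(f,u,v,h)[:2] for u,v in pts])
    def res(p):
        c,s=np.cos(p[2]),np.sin(p[2]);d=w-p[:2]
        return sd(np.c_[d@[c,s],d@[-s,c]],r+p[3],fl+p[3])*1000
    b=None
    for th in np.arange(-3,3.2,.5):
        o=least_squares(res,[*w.mean(0),th,0],loss='soft_l1')
        if b is None or o.cost<b.cost:b=o
    return b.x,np.sqrt(np.mean(b.fun**2)),w
def big(f,x0,x1,y0,y1,k=8):
    return cv2.resize(cv2.cvtColor(f["image"],cv2.COLOR_RGB2GRAY)[y0:y1,x0:x1],None,fx=k,fy=k,interpolation=cv2.INTER_CUBIC)
def holder(f,box,th=120,h=.039):
    g=big(f,*box); m=(g>th).astype(np.uint8)*255
    pts=contour(m,(box[0],box[2])); return fitD(f,pts,h,.031,.022,None)
def well(f,box,th=120,h=.060):
    g=big(f,*box); m=(g<th).astype(np.uint8)*255
    pts=contour(m,(box[0],box[2])); return fitD(f,pts,h,.029,.0200,None)
E
python3 - <<'E'
from fit import *
t=dict(np.load("top0.npz"));s=dict(np.load("scene0.npz"))
for th in(110,140):
  p,e,_=holder(t,(262,302,197,237),th);print("holder",p.round(4),np.degrees(p[2]),e)
  p,e,_=well(t,(172,210,212,247),th);print("well",p.round(4),np.degrees(p[2]),e)
  p,e,_=well(s,(228,263,232,263),th);print("well scene",p.round(4),np.degrees(p[2]),e)
c=cloud(s);cap=[]
for f,n in((t,'t'),(s,'s')):
    c=cloud(f)
    m=(abs(c[...,2]-.0715)<.006)&(abs(c[...,0]-.45)<.035)&(abs(c[...,1]-.16)<.035); print(n,"grip top",c[m].mean(0),m.sum(),(np.nanmin(c[m],0)+np.nanmax(c[m],0))/2)
    m=(abs(c[...,2]-.0605)<.004)&(abs(c[...,0]-.44)<.12)&(abs(c[...,1]-.36)<.08); print(n,"deck z",np.median(c[m][:,2]))
    m=(abs(c[...,2]-.113)<.006)&(c[...,0]>.55)&(c[...,0]<.7)&(abs(c[...,1]-.23)<.06); q=c[m]
    for n2,cc in (("A",(.64,.243)),("B",(.592,.215))):
        k=np.hypot(q[:,0]-cc[0],q[:,1]-cc[1])<.025; print(n2,q[k].mean(0),k.sum())
# photometer axis from rectangle of white pixels incl
c=cloud(t); m=(c[...,2]>.045)&(c[...,2]<.067)&(abs(c[...,0]-.42)<.16)&(abs(c[...,1]-.36)<.09)
r=cv2.minAreaRect((c[m][:,:2]*1000).astype(np.float32)); print("rect",r)
m=(c[...,2]>.1)&(c[...,0]>.45)&(c[...,0]<.6)&(abs(c[...,1]-.4)<.09); q=c[m];print("hood",q.min(0),q.max(0)); print(cv2.minAreaRect((q[q[:,2]>.13][:,:2]*1000).astype(np.float32)))
E
```

```text
holder [ 4.484e-01  1.617e-01 -7.279e-01  5.000e-04] -41.704001211989514 0.2613182784966511
well [ 0.4254  0.3575  0.4255 -0.0038] 24.38155884817922 3.084783089678271
well scene [ 0.4271  0.3544  0.3701 -0.003 ] 21.206760571103917 0.7288121018554775
holder [ 4.484e-01  1.617e-01 -7.278e-01  1.000e-04] -41.70163545761617 0.2627265860732402
well [ 0.4249  0.3574  0.4121 -0.0034] 23.611390696209952 4.2029215817311725
well scene [ 0.427   0.3547  0.3754 -0.0023] 21.50843461574576 0.4179214316257554
t grip top [0.44869203 0.16142228 0.07136962] 161 [0.44846273 0.16154407 0.07165852]
t deck z 0.0599994158817978
A [0.64253726 0.24380617 0.11329424] 242
B [0.59419502 0.21561281 0.11331881] 246
s grip top [0.44729289 0.16279363 0.07106553] 118 [0.44874543 0.16041292 0.07034487]
s deck z 0.060265899556634195
A [0.63993888 0.24520575 0.11279065] 143
B [0.59165454 0.21749514 0.11289131] 148
rect ((414.64544677734375, 351.88079833984375), (221.99917602539062, 124.3941650390625), 22.45426368713379)
hood [0.4674196  0.34496849 0.10004758] [0.54300832 0.43176953 0.16134247]
((507.15185546875, 389.5977478027344), (48.72151184082031, 76.18164825439453), 21.778200149536133)
```

```bash
python3 - <<'E'
from fit import *
t=dict(np.load("top0.npz"));s=dict(np.load("scene0.npz"))
def fw(f,c,th):
    b=(c[0]-25,c[0]+25,c[1]-25,c[1]+25);g=big(f,*b);m=(g<th).astype(np.uint8)
    n,l=cv2.connectedComponents(m);m=(l==l[200,200]).astype(np.uint8)*255
    p,e,w=fitD(f,contour(m,(b[0],b[2])),.0600,.029,.020,None)
    return p,e
for th in(110,140,170):
  for n,f,c in(("t",t,(190,230)),("s",s,(246,248))):
    p,e=fw(f,c,th);print(n,th,p.round(4),np.degrees(p[2]).round(2),e.round(3))
# axis line from deck sides: long edge via front/rear: white mask
g=cv2.cvtColor(t["image"],cv2.COLOR_RGB2GRAY);c=cloud(t)
m=(c[...,2]>.056)&(c[...,2]<.064)&(abs(c[...,0]-.45)<.12)&(abs(c[...,1]-.36)<.09)
print(cv2.minAreaRect((c[m][:,:2]*1000).astype(np.float32)))
E
```

```text
t 110 [0.4288 0.3578 3.1252 0.031 ] 179.06 5.695
s 110 [ 0.4271  0.3544  0.3701 -0.003 ] 21.21 0.729
t 140 [ 0.4241  0.3573 -0.0181  0.0306] -1.04 4.682
s 140 [ 0.427   0.3547  0.3754 -0.0023] 21.51 0.418
t 170 [ 0.4252  0.357   0.3995 -0.0016] 22.89 0.281
s 170 [ 0.427   0.3547  0.378  -0.0016] 21.66 0.297
((427.9376220703125, 357.1993103027344), (193.22933959960938, 124.24134063720703), 22.55899429321289)
```

```bash
cat >> h.py <<'E'
from scipy.spatial.transform import Rotation as R
def rot(s): q=s["tcp_rot"]; return R.from_quat([q[1],q[2],q[3],q[0]]).as_matrix()
def rel(s,target):  # world target tcp -> tool-frame mm
    return (rot(s).T@(np.array(target)-s["tool_pos"])*1000).round(1)
def toolY(s): m=rot(s);return np.degrees(np.arctan2(m[1,1],m[0,1]))
E
python3 - <<'E'
from h import *
from plant import manip
s=manip.state();print(toolY(s),rot(s).round(3))
t=dict(np.load("top0.npz"));c=cloud(t)
m=(c[...,2]>.13)&(c[...,1]<.2)
q=c[m]
for y in np.arange(-.6,.2,.05):
    k=abs(q[:,1]-y)<.025
    if k.any(): i=np.nanargmin(q[k][:,0]);print(y.round(2),q[k][i].round(3))
E
```

```text
-68.18283989362054 [[ 0.928  0.372 -0.001]
 [ 0.372 -0.928  0.002]
 [ 0.    -0.002 -1.   ]]
-0.15 [ 0.613 -0.125  0.391]
-0.1 [ 0.562 -0.075  0.407]
-0.05 [ 0.536 -0.027  0.405]
0.0 [0.211 0.023 0.199]
0.05 [0.198 0.075 0.206]
0.1 [0.146 0.106 0.163]
0.15 [0.631 0.125 0.254]
```

Emit:
apply_moves:
  motion:
    - {"yaw":-10.6,"grip":0}
    - {"yaw":-10.6}
    - {"yaw":-10.6}
    - {"yaw":-10.6}
    - {"yaw":-10.6}
    - {"yaw":-10.6}
    - {"yaw":-10.6}
    - {"yaw":-10.6}
    - {"yaw":-10.6}
    - {"yaw":-10.6}
    - {"yaw":-10.6}

```text
schema error: expected keys dx, dy, dz, yaw, grip
```

Emit:
apply_moves:
  motion:
    - {"dx":0,"dy":0,"dz":0,"yaw":-10.6,"grip":0}
    - {"dx":0,"dy":0,"dz":0,"yaw":-10.6,"grip":0}
    - {"dx":0,"dy":0,"dz":0,"yaw":-10.6,"grip":0}
    - {"dx":0,"dy":0,"dz":0,"yaw":-10.6,"grip":0}
    - {"dx":0,"dy":0,"dz":0,"yaw":-10.6,"grip":0}
    - {"dx":0,"dy":0,"dz":0,"yaw":-10.6,"grip":0}
    - {"dx":0,"dy":0,"dz":0,"yaw":-10.6,"grip":0}
    - {"dx":0,"dy":0,"dz":0,"yaw":-10.6,"grip":0}
    - {"dx":0,"dy":0,"dz":0,"yaw":-10.6,"grip":0}
    - {"dx":0,"dy":0,"dz":0,"yaw":-10.6,"grip":0}
    - {"dx":0,"dy":0,"dz":0,"yaw":-10.6,"grip":0}

```text
time: 1.48
tool_pos: [0.2043, -0.5103, 0.2048]
tcp_rot: [-0.0, 0.352, 0.936, 0.001]
contact_force: [0.5, -0.2, -0.2]
gripper_width: 0.0938
```

```bash
python3 - <<'E'
from h import *
from plant import manip
s=manip.state();print(s["time"],toolY(s),s["tool_pos"],s["joints"].round(2));print(rel(s,(.30,.10,.2)),rel(s,(.4484,.1616,.16)))
E
```

```text
1.475 48.767738706053485 [ 0.20432319 -0.51027193  0.2047704 ] [-1.29  0.09  1.37  0.    1.68 -2.14]
[330.3 522.    5.5] [259.2 666.1  45.5]
```

Emit:
apply_moves:
  motion:
    - {"dx":20,"dy":30,"dz":0,"yaw":0,"grip":0}
    - {"dx":28,"dy":45,"dz":0,"yaw":0,"grip":0}
    - {"dx":28,"dy":45,"dz":0,"yaw":0,"grip":0}
    - {"dx":28,"dy":45,"dz":0,"yaw":0,"grip":0}
    - {"dx":28,"dy":45,"dz":0,"yaw":0,"grip":0}
    - {"dx":28,"dy":45,"dz":0,"yaw":0,"grip":0}
    - {"dx":28,"dy":45,"dz":0,"yaw":0,"grip":0}
    - {"dx":28,"dy":45,"dz":0,"yaw":0,"grip":0}
    - {"dx":28,"dy":45,"dz":0,"yaw":0,"grip":0}
    - {"dx":28,"dy":45,"dz":0,"yaw":0,"grip":0}
    - {"dx":28,"dy":45,"dz":0,"yaw":0,"grip":0}
    - {"dx":28,"dy":45,"dz":0,"yaw":0,"grip":0}

```text
time: 2.98
tool_pos: [0.3072, 0.1015, 0.2053]
tcp_rot: [0.0, 0.355, 0.935, -0.0]
contact_force: [2.0, -1.0, -0.1]
gripper_width: 0.0939
```

```bash
python3 - <<'E'
from h import *
from plant import manip
s=manip.state();print(s["time"],toolY(s),s["tool_pos"],s["joints"].round(2));print(rel(s,(.4484,.1616,.16)))
E
```

```text
2.975 48.43628559885022 [0.30719881 0.10153766 0.2052992 ] [ 0.14 -0.44  1.82 -0.    1.76 -0.7 ]
[-65.8 138.6  45.4]
```

Emit:
apply_moves:
  motion:
    - {"dx":-15,"dy":32,"dz":5,"yaw":0,"grip":0}
    - {"dx":-18,"dy":37,"dz":10,"yaw":0,"grip":0}
    - {"dx":-18,"dy":37,"dz":10,"yaw":0,"grip":0}
    - {"dx":-15,"dy":32,"dz":10,"yaw":0,"grip":0}
    - {"dx":0,"dy":0,"dz":0,"yaw":0,"grip":0}
    - {"dx":0,"dy":0,"dz":0,"yaw":0,"grip":0}

```text
time: 3.72
tool_pos: [0.4478, 0.159, 0.1702]
tcp_rot: [-0.001, 0.355, 0.935, -0.0]
contact_force: [-0.6, -1.1, 0.7]
gripper_width: 0.094
```

```bash
python3 - <<'E'
from h import *
from plant import manip,grab_frame
for n in("scene","top"):
    f=grab_frame(n); np.savez(f"{n}1.npz",**f); cv2.imwrite(f"pics/{n}1.png",f["image"][:,:,::-1])
s=manip.state();print(s["time"],toolY(s),s["tool_pos"],s["joints"].round(2));print(rel(s,(.4484,.1616,.042)))
E
python3 -c "
import cv2,numpy as np
a=cv2.imread('pics/scene1.png')[120:270,200:380];b=cv2.imread('pics/top1.png')[150:290,200:360]
cv2.imwrite('pics/v1.png',np.hstack([cv2.resize(a,(400,400)),cv2.resize(b,(400,400))]))"
```

```text
3.825 48.40461871132554 [0.44788395 0.15889269 0.17102232] [ 0.22 -0.07  1.6  -0.    1.61 -0.62]
[  1.5   2.3 129. ]
```

View pics/v1.png

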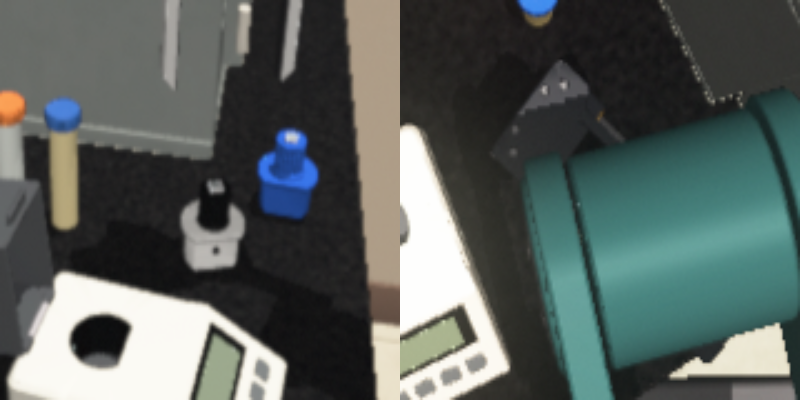

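Emit:
apply_moves:
  motion:
    - {"dx":1.5,"dy":2.3,"dz":15,"yaw":0,"grip":0}
    - {"dx":0,"dy":0,"dz":25,"yaw":0,"grip":0}
    - {"dx":0,"dy":0,"dz":25,"yaw":0,"grip":0}
    - {"dx":0,"dy":0,"dz":25,"yaw":0,"grip":0}
    - {"dx":0,"dy":0,"dz":20,"yaw":0,"grip":0}
    - {"dx":0,"dy":0,"dz":13,"yaw":0,"grip":0}
    - {"dx":0,"dy":0,"dz":3,"yaw":0,"grip":0}
    - {"dx":0,"dy":0,"dz":0,"yaw":0,"grip":0}
    - {"dx":0,"dy":0,"dz":0,"yaw":0,"grip":0}

```text
time: 4.95
tool_pos: [0.4496, 0.1621, 0.0454]
tcp_rot: [0.001, 0.355, 0.935, 0.001]
contact_force: [-0.2, -0.7, 0.1]
gripper_width: 0.0941
```

```bash
python3 - <<'E'
from h import *
from plant import manip,grab_frame
for n in("scene",):
    f=grab_frame(n); np.savez(f"{n}2.npz",**f); cv2.imwrite(f"pics/v2.png",cv2.resize(f["image"][120:270,200:380,::-1],(720,600),interpolation=cv2.INTER_CUBIC))
s=manip.state();print(s["time"],toolY(s),s["tool_pos"],s["contact_force"]);print(rel(s,(.4484,.1616,.043)))
E
```

```text
5.0 48.4148259998494 [0.4495641  0.16206548 0.04537597] [ 0.23834617  0.66055759 -0.15687464]
[ 0.6 -1.1  2.4]
```

View pics/v2.png

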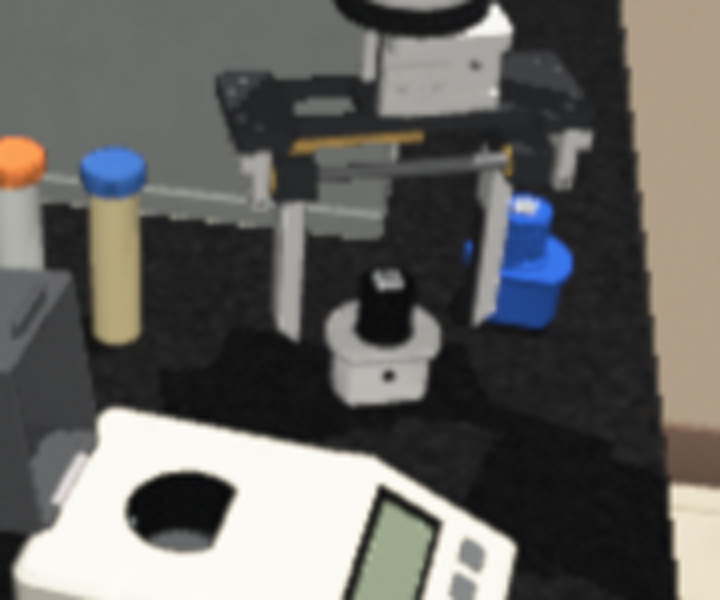

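The fingers stand either side of the black grip, at (285,335) and (485,320) with the grip at (388,300), and it's centred between them. Closing.

Emit:
apply_moves:
  motion:
    - {"dx":0,"dy":0,"dz":2,"yaw":0,"grip":120}
    - {"dx":0,"dy":0,"dz":0,"yaw":0,"grip":160}
    - {"dx":0,"dy":0,"dz":0,"yaw":0,"grip":255}
    - {"dx":0,"dy":0,"dz":0,"yaw":0,"grip":255}
    - {"dx":0,"dy":0,"dz":0,"yaw":0,"grip":255}
    - {"dx":0,"dy":0,"dz":0,"yaw":0,"grip":255}
    - {"dx":0,"dy":0,"dz":0,"yaw":0,"grip":255}
    - {"dx":0,"dy":0,"dz":0,"yaw":0,"grip":255}
  newtons: 25

```text
time: 6.0
tool_pos: [0.4488, 0.1618, 0.0424]
tcp_rot: [-0.0, 0.355, 0.935, -0.0]
contact_force: [-1.4, -0.4, 0.3]
gripper_width: 0.0294
```

Emit:
apply_moves:
  motion:
    - {"dx":0,"dy":0,"dz":-10,"yaw":0,"grip":255}
    - {"dx":0,"dy":0,"dz":-25,"yaw":0,"grip":255}
    - {"dx":0,"dy":0,"dz":-25,"yaw":0,"grip":255}
    - {"dx":0,"dy":0,"dz":-25,"yaw":0,"grip":255}
    - {"dx":0,"dy":0,"dz":-15,"yaw":-10.7,"grip":255}
    - {"dx":0,"dy":0,"dz":0,"yaw":-10.7,"grip":255}
    - {"dx":0,"dy":0,"dz":0,"yaw":-10.7,"grip":255}
    - {"dx":0,"dy":0,"dz":0,"yaw":-10.7,"grip":255}
    - {"dx":0,"dy":0,"dz":0,"yaw":-10.7,"grip":255}
    - {"dx":0,"dy":0,"dz":0,"yaw":-10.7,"grip":255}
    - {"dx":0,"dy":0,"dz":0,"yaw":0,"grip":255}

```text
time: 7.38
tool_pos: [0.4488, 0.1619, 0.1428]
tcp_rot: [0.0, -0.195, 0.981, -0.0]
contact_force: [-0.3, -0.4, -2.2]
gripper_width: 0.0294
```

```bash
python3 - <<'E'
from h import *
from plant import manip,grab_frame
for n in("scene",):
    f=grab_frame(n); np.savez(f"{n}3.npz",**f); cv2.imwrite(f"pics/v3.png",cv2.resize(f["image"][80:270,170:380,::-1],(660,600),interpolation=cv2.INTER_CUBIC))
s=manip.state();print(s["time"],toolY(s),s["tool_pos"],s["contact_force"],s["gripper_width"]);print(rel(s,(.426,.356,s["tool_pos"][2])))
E
```

```text
7.425 112.43470336011262 [0.44887246 0.16192399 0.14274451] [-0.21383422 -0.46832138 -1.42513869] 0.029390536336455924
[-52.9 188.1  -0. ]
```

View pics/v3.png

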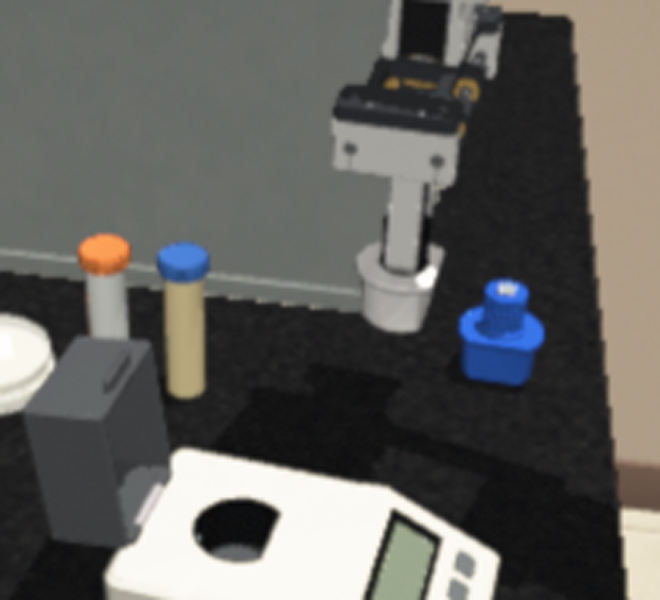

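Emit:
apply_moves:
  motion:
    - {"dx":-8,"dy":28,"dz":0,"yaw":0,"grip":255}
    - {"dx":-11,"dy":40,"dz":0,"yaw":0,"grip":255}
    - {"dx":-11,"dy":40,"dz":0,"yaw":0,"grip":255}
    - {"dx":-11,"dy":40,"dz":0,"yaw":0,"grip":255}
    - {"dx":-8,"dy":28,"dz":0,"yaw":0,"grip":255}
    - {"dx":-4,"dy":12,"dz":10,"yaw":0,"grip":255}
    - {"dx":0,"dy":0,"dz":10,"yaw":0,"grip":255}
    - {"dx":0,"dy":0,"dz":0,"yaw":0,"grip":255}
    - {"dx":0,"dy":0,"dz":0,"yaw":0,"grip":255}

```text
time: 8.55
tool_pos: [0.4258, 0.3548, 0.1224]
tcp_rot: [-0.0, -0.195, 0.981, -0.0]
contact_force: [0.2, 0.3, -1.2]
gripper_width: 0.0293
```

```bash
python3 - <<'E'
from h import *
from plant import manip,grab_frame
for n in("scene","top"):
    f=grab_frame(n); np.savez(f"{n}4.npz",**f)
    b=(150,290,170,360) if n=="scene" else (150,290,110,300)
    cv2.imwrite(f"pics/v4{n}.png",cv2.resize(f["image"][b[0]:b[1],b[2]:b[3],::-1],(800,590),interpolation=cv2.INTER_CUBIC))
s=manip.state();print(s["time"],toolY(s),s["tool_pos"],s["contact_force"],s["gripper_width"])
E
```

```text
8.65 112.53911916092923 [0.42597224 0.35519874 0.12293285] [ 0.22100176 -0.12269629 -0.87414833] 0.029501969117527598
```

View pics/v4scene.png

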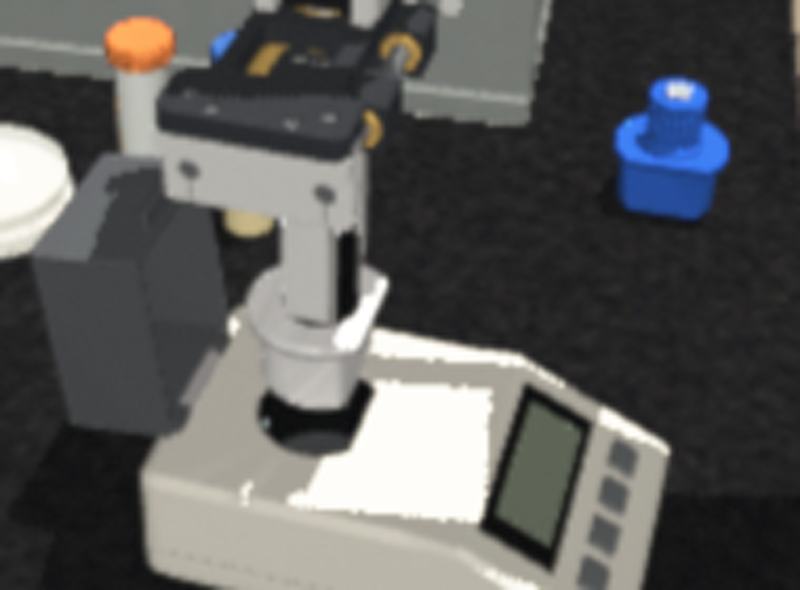

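View pics/v4top.png

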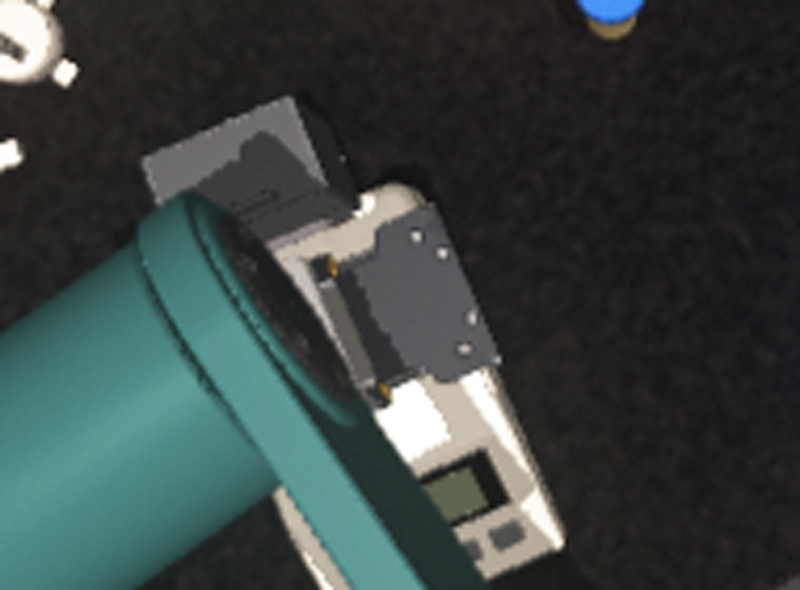

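```bash
cat >> fit.py <<'E'
def proj(f,w):
    K=f["K"];T=f["world_from_camera"];c=(np.atleast_2d(w)-T[:3,3])@T[:3,:3]
    return np.c_[K[0,2]+K[0,0]*c[:,0]/-c[:,2],K[1,2]-K[1,1]*c[:,1]/-c[:,2]]
def Dpts(x,y,th,r,fl,z,n=200):
    a=np.linspace(-np.pi,np.pi,n);p=np.c_[r*np.cos(a),r*np.sin(a)];p[:,0]=np.maximum(p[:,0],-fl)
    c,s=np.cos(th),np.sin(th);return np.c_[x+p@[c,-s],y+p@[s,c],np.full(n,z)]
E
python3 - <<'E'
from fit import *
f=dict(np.load("scene4.npz"));b=(215,265,225,270);k=14
b=(205,262,220,272);k=11
g=cv2.resize(f["image"][b[0]:b[1],b[2]:b[3],::-1],None,fx=k,fy=k,interpolation=cv2.INTER_CUBIC)
def dr(p,col):
    q=((proj(f,p)-[b[2],b[0]]+.5)*k).astype(np.int32);cv2.polylines(g,[q],True,col,1)
x,y,z=.42597,.3552,.1229-.0424;th=np.radians(22.5)
dr(Dpts(x,y,th,.031,.022,z+.039),(0,0,255));dr(Dpts(x,y,th,.026,.017,z+.004),(0,0,255));dr(Dpts(x,y,th,.023,.014,z),(0,0,255))
dr(Dpts(.427,.3547,th,.0275,.0185,.0585),(0,255,0)); dr(Dpts(.4252,.357,th,.0275,.0185,.0585),(255,0,0))
cv2.imwrite("pics/ov4.png",g);print(g.shape)
E
```

```text
(627, 572, 3)
```

View pics/ov4.png

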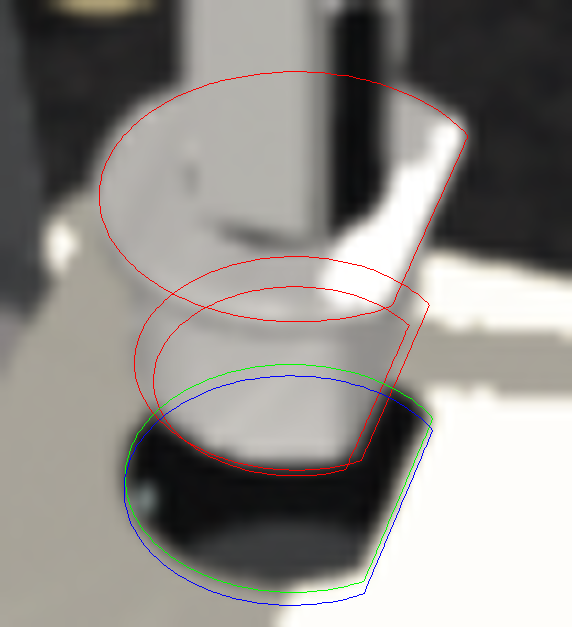

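Emit:
apply_moves:
  motion:
    - {"dx":0,"dy":0.6,"dz":8,"yaw":0,"grip":255}
    - {"dx":0,"dy":0,"dz":8,"yaw":0,"grip":255}
    - {"dx":0,"dy":0,"dz":6,"yaw":0,"grip":255}
    - {"dx":0,"dy":0,"dz":4,"yaw":0,"grip":255}
    - {"dx":0,"dy":0,"dz":4,"yaw":0,"grip":255}
    - {"dx":0,"dy":0,"dz":0,"yaw":0,"grip":255}

```text
time: 9.4
tool_pos: [0.4251, 0.3563, 0.092]
tcp_rot: [-0.0, -0.196, 0.981, -0.0]
contact_force: [-0.4, 0.5, -1.6]
gripper_width: 0.0293
```

```bash
python3 - <<'E'
from h import *
from plant import manip,grab_frame
s=manip.state();print(s["time"],toolY(s),s["tool_pos"],s["contact_force"],s["ft_torque"],s["gripper_width"])
E
```

```text
9.4 112.6189675609234 [0.42507248 0.35626692 0.09201754] [-0.39297013  0.52873575 -1.55098479] [ 0.06864068 -0.1271279  -0.01630544] 0.029343390832222947
```

It's 10 mm into the well with no contact force, so I'll keep going down.

Emit:
apply_moves:
  motion:
    - {"dx":0,"dy":0,"dz":5,"yaw":0,"grip":255}
    - {"dx":0,"dy":0,"dz":5,"yaw":0,"grip":255}
    - {"dx":0,"dy":0,"dz":5,"yaw":0,"grip":255}
    - {"dx":0,"dy":0,"dz":4,"yaw":0,"grip":255}
    - {"dx":0,"dy":0,"dz":2,"yaw":0,"grip":255}
    - {"dx":0,"dy":0,"dz":0,"yaw":0,"grip":255}
    - {"dx":0,"dy":0,"dz":0,"yaw":0,"grip":255}

```text
time: 10.28
tool_pos: [0.4254, 0.3565, 0.0717]
tcp_rot: [0.0, -0.196, 0.981, 0.0]
contact_force: [-0.0, -0.1, -1.6]
gripper_width: 0.0297
```

```bash
python3 - <<'E'
from h import *
from plant import manip,grab_frame
f=grab_frame("scene")
cv2.imwrite(f"pics/v5.png",cv2.resize(f["image"][180:280,190:320,::-1],(780,600),interpolation=cv2.INTER_CUBIC))
s=manip.state();print(s["time"],toolY(s),s["tool_pos"],s["contact_force"],s["ft_torque"],s["gripper_width"])
E
```

```text
10.325 112.6164300220849 [0.42541939 0.35648714 0.07169835] [-0.83259331 -0.19863059 -2.06420708] [ 0.09482472 -0.11664817  0.06110703] 0.029565415867836935
```

View pics/v5.png

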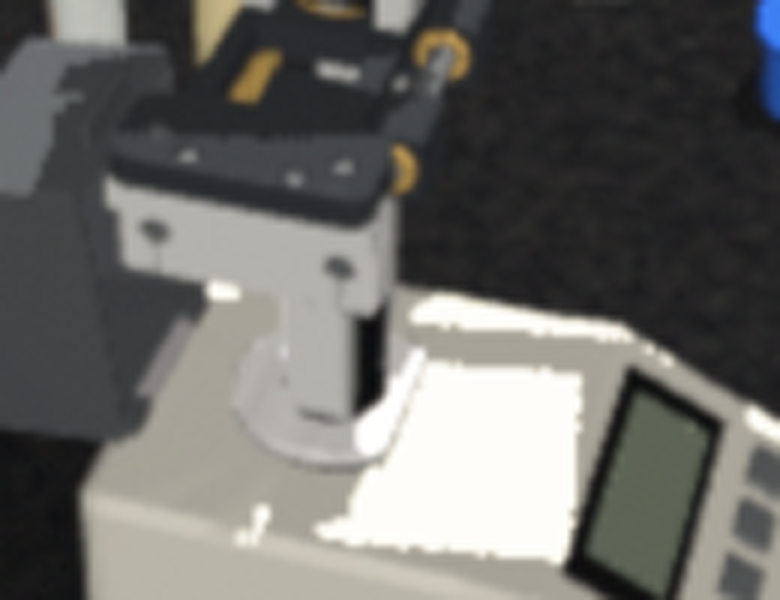

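Emit:
apply_moves:
  motion:
    - {"dx":0,"dy":0,"dz":1.5,"yaw":0,"grip":255}
    - {"dx":0,"dy":0,"dz":1,"yaw":0,"grip":255}
    - {"dx":0,"dy":0,"dz":0.7,"yaw":0,"grip":255}
    - {"dx":0,"dy":0,"dz":0.5,"yaw":0,"grip":255}
    - {"dx":0,"dy":0,"dz":0,"yaw":0,"grip":255}

```text
time: 10.95
tool_pos: [0.4253, 0.3564, 0.0684]
tcp_rot: [0.0, -0.196, 0.981, -0.0]
contact_force: [-1.6, -1.8, 3.4]
gripper_width: 0.0294
```

Seated: TCP z matches the expected 0.068, and the vertical force has risen by about 5 N. Releasing.

Emit:
apply_moves:
  motion:
    - {"dx":0,"dy":0,"dz":0,"yaw":0,"grip":140}
    - {"dx":0,"dy":0,"dz":0,"yaw":0,"grip":100}
    - {"dx":0,"dy":0,"dz":0,"yaw":0,"grip":100}
    - {"dx":0,"dy":0,"dz":0,"yaw":0,"grip":100}
    - {"dx":0,"dy":0,"dz":-10,"yaw":0,"grip":100}
    - {"dx":0,"dy":0,"dz":-25,"yaw":0,"grip":100}
    - {"dx":0,"dy":0,"dz":-40,"yaw":0,"grip":100}
    - {"dx":0,"dy":0,"dz":-40,"yaw":0,"grip":100}
    - {"dx":0,"dy":0,"dz":-40,"yaw":0,"grip":255}
    - {"dx":0,"dy":0,"dz":-10,"yaw":0,"grip":255}

```text
time: 12.2
tool_pos: [0.4265, 0.3572, 0.237]
tcp_rot: [0.003, -0.196, 0.981, 0.001]
contact_force: [0.2, -0.0, -0.5]
gripper_width: 0.0405
```

```bash
python3 - <<'E'
from fit import *
from plant import manip,grab_frame
f=grab_frame("scene");np.savez("scene6.npz",**f)
cv2.imwrite(f"pics/v6.png",cv2.resize(f["image"][130:280,160:360,::-1],(800,600),interpolation=cv2.INTER_CUBIC))
s=manip.state();print(s["time"],toolY(s),s["tool_pos"],s["contact_force"],s["gripper_width"])
c=cloud(f);d=np.hypot(c[...,0]-.4255,c[...,1]-.3563)
m=(d>.018)&(d<.028)&(abs(c[...,2]-.065)<.012);print(np.median(c[m][:,2]),m.sum(),np.percentile(c[m][:,2],[10,90]))
A=np.c_[c[m][:,:2]-[.4255,.3563],np.ones(m.sum())];print("tilt",np.linalg.lstsq(A,c[m][:,2],rcond=None)[0])
m=(d<.03)&(c[...,2]>.088)&(c[...,2]<.102);print("grip top",c[m].mean(0),m.sum())
E
```

```text
12.25 112.6223216784744 [0.42625691 0.35709501 0.23624935] [-0.04017962  0.90097894  0.37012963] 0.036782160685431
0.06514108599855728 243 [0.06026011 0.0662697 ]
tilt [0.05594586 0.03728132 0.06450495]
grip top [0.42431347 0.35907928 0.09627804] 209
```

View pics/v6.png

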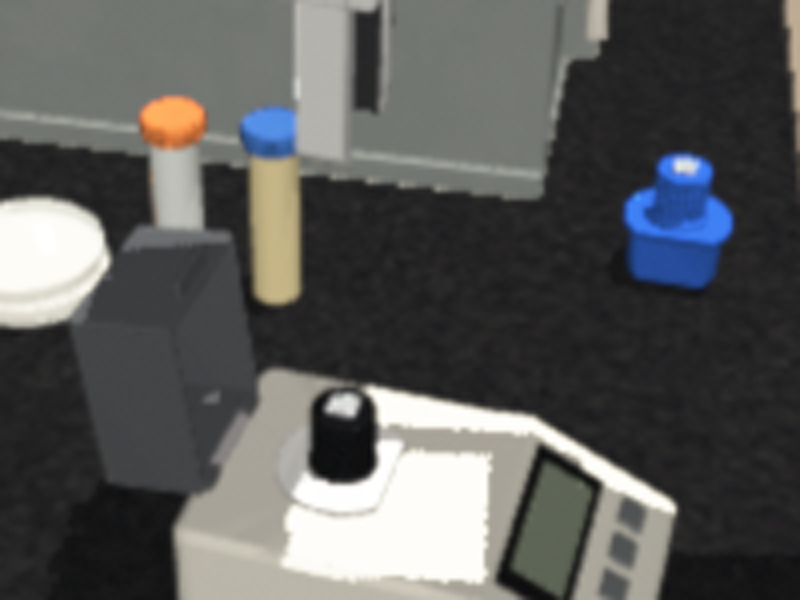

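The holder is home: the flange top measures z≈0.065 and both tubes are standing. Next I'll work out the hood path in the hinge plane.

```bash
python3 - <<'E'
from fit import *
from plant import manip
e=np.array([np.cos(np.radians(22.5)),np.sin(np.radians(22.5))]);W=np.array([.4257,.3560]);H=W+.054*e
f=dict(np.load("scene6.npz"));t=dict(np.load("top0.npz"))
for n,g in(("s",f),("t",t)):
    c=cloud(g);d=c[...,:2]-H;r=d@e;l=d@np.array([-e[1],e[0]]);u=c[...,2]-.061
    m=(r>-20e-3)&(r<.09)&(abs(l)<.05)&(u>.07)&(u<.12)
    print(n,m.sum(),"r",np.percentile(r[m],[1,50,99]),"l",np.percentile(l[m],[1,99]),"u",np.percentile(u[m],[5,50,99]))
    m2=m&(u<.092)
    A=np.c_[r[m],np.ones(m.sum())]; print(np.linalg.lstsq(A,u[m],rcond=None)[0])
s=manip.state();print(rel(s,[*(H+.090*e),.236]),s["joints"].round(2))
S=.062
for th in(100.3,90,80,70,60,50,40,30,20,10,0):
    a=np.radians(th);C=S*np.array([-np.cos(a),np.sin(a)])+.048*np.array([np.sin(a),np.cos(a)])+[.008,0]
    print(th,(C*1000).round(1),"tcp z",(C[1]+.061).round(4))
E
```

```text
s 916 r [0.01004124 0.0317618  0.05726487] l [-0.03810718  0.03743336] u [0.07313211 0.08785938 0.09861275]
[-0.06186991  0.08834223]
t 978 r [0.01137356 0.03426107 0.05771566] l [-0.03779599  0.03710791] u [0.08451125 0.08845222 0.09870882]
[-0.1190826   0.09250199]
[-143.1   -1.1    1.1] [ 0.6   0.09  1.3  -0.    1.74 -1.37]
100.3 [66.3 52.4] tcp z 0.1134
90 [56. 62.] tcp z 0.123
80 [44.5 69.4] tcp z 0.1304
70 [31.9 74.7] tcp z 0.1357
60 [18.6 77.7] tcp z 0.1387
50 [ 4.9 78.3] tcp z 0.1393
40 [-8.6 76.6] tcp z 0.1376
30 [-21.7  72.6] tcp z 0.1336
20 [-33.8  66.3] tcp z 0.1273
10 [-44.7  58. ] tcp z 0.119
0 [-54.  48.] tcp z 0.109
```

Emit:
apply_moves:
  motion:
    - {"dx":-15,"dy":0,"dz":0,"yaw":0,"grip":255}
    - {"dx":-28,"dy":0,"dz":0,"yaw":0,"grip":255}
    - {"dx":-30,"dy":0,"dz":0,"yaw":0,"grip":255}
    - {"dx":-30,"dy":0,"dz":0,"yaw":0,"grip":255}
    - {"dx":-28,"dy":0,"dz":0,"yaw":0,"grip":255}
    - {"dx":-16,"dy":0,"dz":0,"yaw":0,"grip":255}
    - {"dx":0,"dy":0,"dz":0,"yaw":0,"grip":255}

```text
time: 13.12
tool_pos: [0.5616, 0.4126, 0.2282]
tcp_rot: [-0.003, -0.196, 0.981, -0.001]
contact_force: [0.3, 0.1, -0.4]
gripper_width: 0.0002
```

```bash
python3 - <<'E'
from fit import *
from plant import manip,grab_frame
f=grab_frame("scene");np.savez("scene7.npz",**f)
cv2.imwrite(f"pics/v7.png",cv2.resize(f["image"][80:280,120:360,::-1],(720,600),interpolation=cv2.INTER_CUBIC))
s=manip.state();print(s["time"],toolY(s),s["tool_pos"],s["gripper_width"],s["joints"].round(2))
e=np.array([np.cos(np.radians(22.5)),np.sin(np.radians(22.5))]);W=np.array([.4257,.3560]);H=W+.054*e
d=s["tool_pos"][:2]-H;print("r,l",d@e,d@[-e[1],e[0]])
E
```

```text
13.175 112.59465428584755 [0.56094364 0.41254967 0.22921833] 0.0003462282332913626 [ 0.55  0.43  0.91 -0.    1.81 -1.41]
r,l 0.09258945218168654 0.0004895793047329839
```

View pics/v7.png

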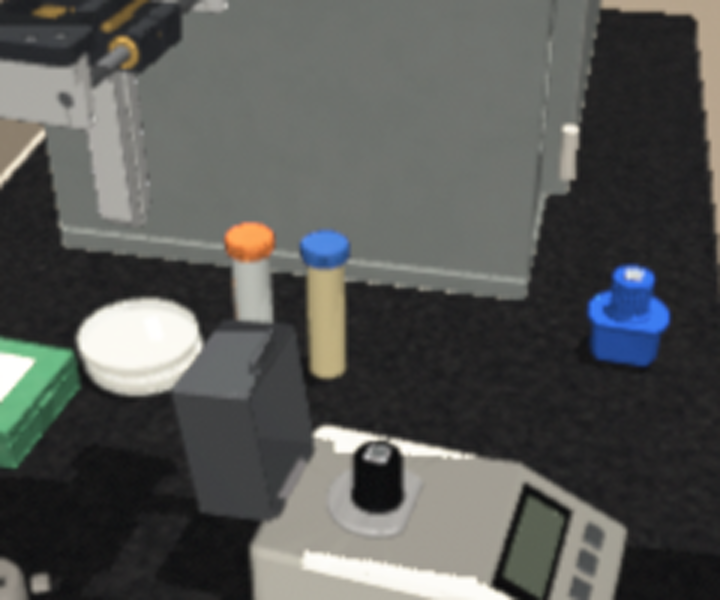

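Emit:
apply_moves:
  motion:
    - {"dx":0,"dy":0,"dz":15,"yaw":0,"grip":255}
    - {"dx":0,"dy":0,"dz":30,"yaw":0,"grip":255}
    - {"dx":0,"dy":0,"dz":30,"yaw":0,"grip":255}
    - {"dx":0,"dy":0,"dz":23,"yaw":0,"grip":255}
    - {"dx":0,"dy":0,"dz":9,"yaw":0,"grip":255}
    - {"dx":10,"dy":0,"dz":0,"yaw":0,"grip":255}
    - {"dx":6,"dy":0,"dz":0,"yaw":0,"grip":255}
    - {"dx":6,"dy":0,"dz":0,"yaw":0,"grip":255}
    - {"dx":6,"dy":0,"dz":0,"yaw":0,"grip":255}
    - {"dx":6,"dy":0,"dz":0,"yaw":0,"grip":255}

```text
time: 14.42
tool_pos: [0.5299, 0.4, 0.1268]
tcp_rot: [0.001, -0.196, 0.981, 0.0]
contact_force: [1.2, 0.9, 1.3]
gripper_width: 0.0003
```

```bash
cat > st.py <<'E'
import sys
from fit import *
from plant import manip,grab_frame
n=sys.argv[1];f=grab_frame("scene");np.savez(f"scene{n}.npz",**f)
cv2.imwrite(f"pics/v{n}.png",cv2.resize(f["image"][120:280,150:342,::-1],(720,600),interpolation=cv2.INTER_CUBIC))
s=manip.state();print(s["time"],toolY(s),s["tool_pos"],s["contact_force"].round(2),s["joints"].round(2))
e=np.array([np.cos(np.radians(22.5)),np.sin(np.radians(22.5))]);W=np.array([.4257,.3560]);H=W+.054*e
d=s["tool_pos"][:2]-H;print("r,l,u",d@e,d@[-e[1],e[0]],s["tool_pos"][2]-.061)
E
python3 st.py 8
```

```text
14.475 112.62498737812867 [0.52906609 0.39972305 0.12660353] [-0.33  0.4  -0.12] [ 0.56  0.36  1.2  -0.    1.58 -1.4 ]
r,l,u 0.05822989766010778 0.0008383425988709294 0.06560353338446509
```

View pics/v8.png

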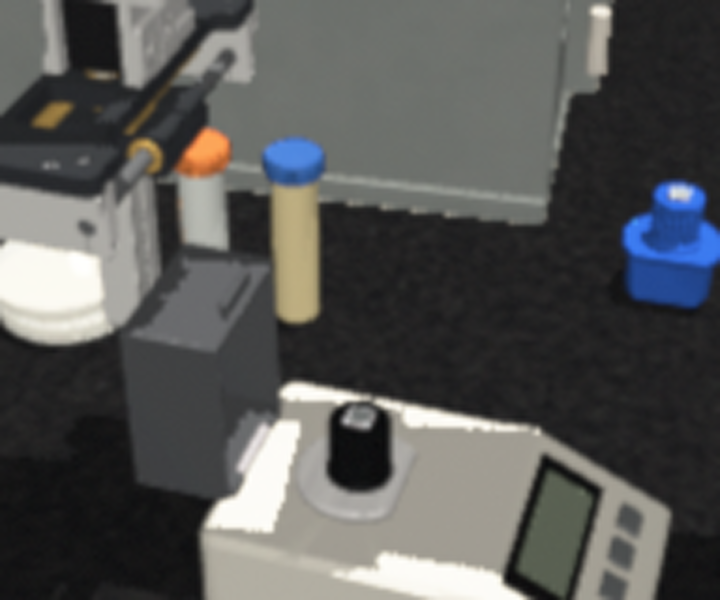

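Emit:
apply_moves:
  motion:
    - {"dx":7,"dy":-0.5,"dz":-2,"yaw":0,"grip":255}
    - {"dx":6.7,"dy":0,"dz":-1.8,"yaw":0,"grip":255}
    - {"dx":6.3,"dy":0,"dz":-2.7,"yaw":0,"grip":255}
    - {"dx":6.3,"dy":0,"dz":-2.6,"yaw":0,"grip":255}
    - {"dx":6.6,"dy":0,"dz":-1.8,"yaw":0,"grip":255}
    - {"dx":6.7,"dy":0,"dz":-1.2,"yaw":0,"grip":255}
    - {"dx":6.8,"dy":0,"dz":-0.5,"yaw":0,"grip":255}
    - {"dx":6.9,"dy":0,"dz":0,"yaw":0,"grip":255}

```text
time: 15.48
tool_pos: [0.4799, 0.3786, 0.1382]
tcp_rot: [-0.0, -0.196, 0.981, -0.0]
contact_force: [0.6, -0.2, 0.6]
gripper_width: 0.0004
```

```bash
python3 st.py 9
```

```text
15.525 112.63492130208598 [0.47908893 0.37835491 0.13810661] [-0.84  0.9   0.93] [ 0.58  0.24  1.32  0.    1.57 -1.39]
r,l,u 0.0038797978572544345 0.00022218693902908556 0.07710660564346183
```

View pics/v9.png

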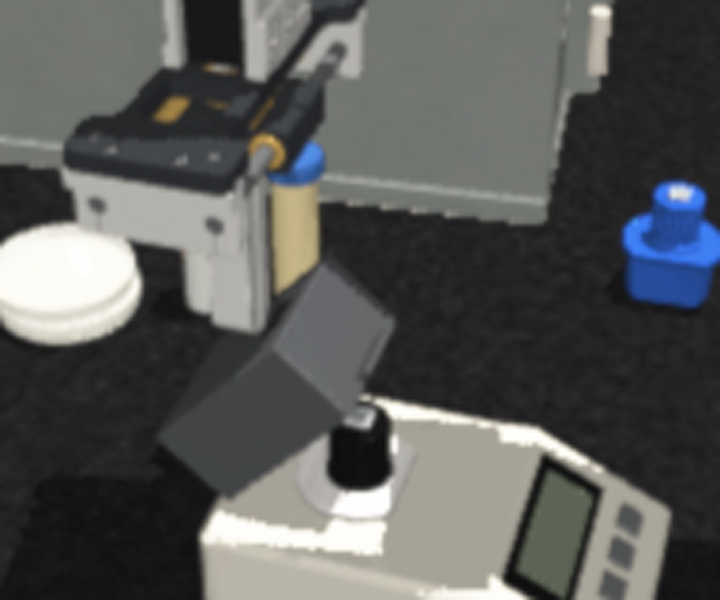

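The hood is about half shut, with its free end at (360,350), and it's clear of the holder. Continuing along the arc.

Emit:
apply_moves:
  motion:
    - {"dx":6.3,"dy":0,"dz":0,"yaw":0,"grip":255}
    - {"dx":6.3,"dy":0,"dz":0.6,"yaw":0,"grip":255}
    - {"dx":6.5,"dy":0,"dz":1.6,"yaw":0,"grip":255}
    - {"dx":6.5,"dy":0,"dz":2.4,"yaw":0,"grip":255}
    - {"dx":6.1,"dy":0,"dz":2.9,"yaw":0,"grip":255}
    - {"dx":6,"dy":0,"dz":3.4,"yaw":0,"grip":255}
    - {"dx":5.5,"dy":0,"dz":3.9,"yaw":0,"grip":255}
    - {"dx":5.4,"dy":0,"dz":4.4,"yaw":0,"grip":255}
    - {"dx":4.8,"dy":0,"dz":4.8,"yaw":0,"grip":255}
    - {"dx":4.5,"dy":0,"dz":3,"yaw":0,"grip":255}
    - {"dx":0,"dy":0,"dz":1,"yaw":0,"grip":255}

```text
time: 16.9
tool_pos: [0.4267, 0.3564, 0.11]
tcp_rot: [-0.0, -0.196, 0.981, -0.0]
contact_force: [0.9, 0.3, 0.2]
gripper_width: 0.0003
```

```bash
python3 st.py 10
```

```text
16.95 112.62175948947758 [0.42697754 0.35653423 0.11009306] [ 0.06 -0.68 -0.17] [ 0.59  0.14  1.5  -0.    1.5  -1.37]
r,l,u -0.05261526955816205 4.6718934410384675e-06 0.04909305547556561
```

View pics/v10.png

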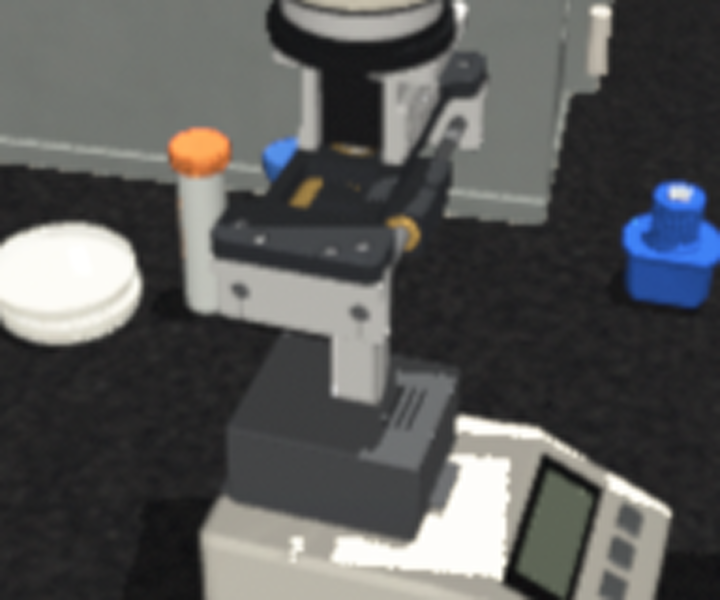

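Nearly shut. I'll press down gently in small steps until there's force against the stop.

Emit:
apply_moves:
  motion:
    - {"dx":2,"dy":0,"dz":1,"yaw":0,"grip":255}
    - {"dx":0,"dy":0,"dz":0.7,"yaw":0,"grip":255}
    - {"dx":0,"dy":0,"dz":0,"yaw":0,"grip":255}

```text
time: 17.32
tool_pos: [0.4252, 0.3558, 0.1091]
tcp_rot: [0.0, -0.196, 0.981, -0.0]
contact_force: [-1.7, -0.2, 2.1]
gripper_width: 0.0002
```

Emit:
apply_moves:
  motion:
    - {"dx":0,"dy":0,"dz":0.8,"yaw":0,"grip":255}
    - {"dx":0,"dy":0,"dz":0.8,"yaw":0,"grip":255}
    - {"dx":0,"dy":0,"dz":0,"yaw":0,"grip":255}
    - {"dx":0,"dy":0,"dz":0,"yaw":0,"grip":255}

```text
time: 17.82
tool_pos: [0.4253, 0.3559, 0.109]
tcp_rot: [0.0, -0.196, 0.981, 0.0]
contact_force: [-3.4, -2.4, 7.5]
gripper_width: 0.0004
```

The force rises to 7.5 N while z stays at 0.109, which is the shut height. Backing off.

Emit:
apply_moves:
  motion:
    - {"dx":0,"dy":0,"dz":-5,"yaw":0,"grip":255}
    - {"dx":0,"dy":0,"dz":-20,"yaw":0,"grip":255}
    - {"dx":0,"dy":0,"dz":-40,"yaw":0,"grip":255}
    - {"dx":0,"dy":0,"dz":-40,"yaw":0,"grip":255}
    - {"dx":0,"dy":-40,"dz":-20,"yaw":0,"grip":255}
    - {"dx":0,"dy":-40,"dz":0,"yaw":0,"grip":255}
    - {"dx":0,"dy":-30,"dz":0,"yaw":0,"grip":255}
    - {"dx":0,"dy":0,"dz":0,"yaw":0,"grip":255}

```text
time: 18.82
tool_pos: [0.4684, 0.2528, 0.2317]
tcp_rot: [0.0, -0.194, 0.981, -0.0]
contact_force: [-0.5, -0.4, 0.3]
gripper_width: 0.0004
```

```bash
python3 st.py 11; python3 - <<'E'
from fit import *
f=dict(np.load("scene11.npz"));c=cloud(f)
e=np.array([np.cos(np.radians(22.5)),np.sin(np.radians(22.5))]);W=np.array([.4257,.3560]);H=W+.054*e
d=c[...,:2]-H;r=d@e;l=d@np.array([-e[1],e[0]]);z=c[...,2]
m=(r<-.01)&(r>-.085)&(abs(l)<.03)&(abs(z-.11)<.02)
print(m.sum(),np.linalg.lstsq(np.c_[r[m],np.ones(m.sum())],z[m],rcond=None)[0],np.median(z[m]))
E
```

```text
18.875 112.51821448020576 [0.46787603 0.25394765 0.23176194] [-0.56  0.05 -0.46] [ 0.39  0.04  1.36  0.    1.73 -1.57]
r,l,u -0.05408816766321862 -0.11042414516346333 0.17076194189544344
942 [-0.0007797   0.10910507] 0.1091475350621163
```

View pics/v11.png

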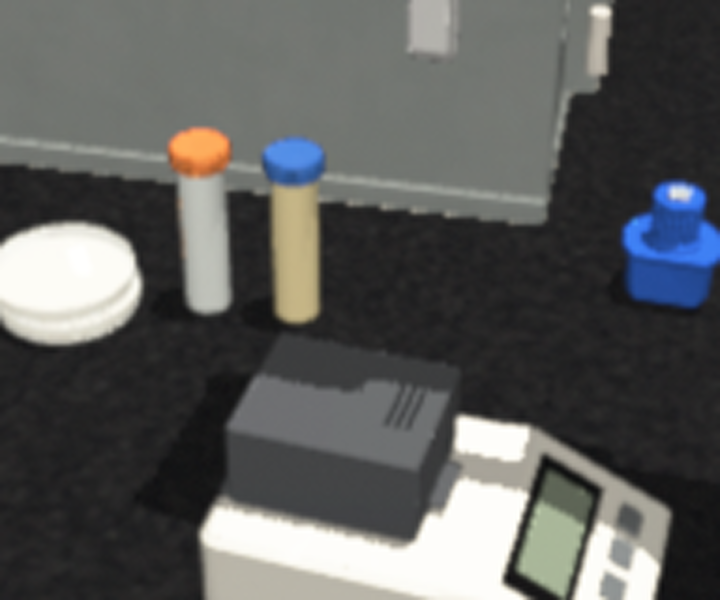

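The hood's top is level (slope −0.001) at z = 0.109, which is exactly shut. Both tubes are standing and the arm touches nothing.

```bash
python3 -c "
from plant import manip
print(manip.job_done(),manip.state()['time'])"
```

```text
the job is handed in; nothing more can be done
the job is handed in; nothing more can be done
```

I put the aluminium cell holder into the photometer's well with its flat matched and let go. Then I swung the hood down with the closed fingertips until it was shut, and handed the job in at about 19 s.

**Last checks:**
- **Holder:** it went in without resistance. After release its flange top measured about 65 mm, which is fully home (60 mm deck plus 5 mm flange). The grip top measured about 96 mm, against 97 mm expected. A rough plane fit on the flange gave a slope of 2–3°, but those points included some bare deck, so I don't trust that figure. I could not check the holder again once the hood covered it.
- **Hood:** the top face is level at 109 mm, the height it should have when shut, and the force rose to 7.5 N against the stop.
- **Surroundings:** both capped tubes are standing, and the arm was clear of everything at hand-in. The highest wrist force I saw was under 10 N.

**Disagreement:** the two cameras put the well about 2–3 mm apart. I aimed about midway between them, using the held holder in the scene camera's picture as a guide.

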